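# Charge and tamp the wax pan

## Task

Get the wax pan ready for dipping holly plugs: put every beeswax lump from the wooden board into the square steel pan with the lumps already in it, then take the round steel tamper and tamp the charge down firmly until all the lumps lie level in one layer, none perched on another, ending with a firm press on the level charge. Stand the tamper back upright on its round rest, and leave the pan pushed square and fully home against both fence bars of the warming plate, with the other things on the counter left alone.

Things in the scene. Friction and masses are not known exactly. Their poses are not given: they have to be found in the camera images.
- plate: low grey warming plate, 250 x 250 mm, fixed, its flat top 32 mm above the counter. Origin: middle of its underside. Two steel fence bars, 16 mm high, 12 thick, stand on the top: the back one along y, inner face at x = +107 mm; the side one along x, inner face at y = +107 mm (plate's axes). A pan fully home in that corner has its middle at x = +43, y = +43 mm
- pan: loose open square steel wax pan, 128 x 128 mm outside, 46 high, walls and floor 4 thick (120 x 120 inside), about 0.5 kg. Origin: middle of its underside, z up, x and y square to its walls. It stands on the warming plate some cm off the fence, a little askew (about 0.2 rad at most to the plate's axes), and slides when pushed low on a wall
- board: the plain wooden board on the counter, 210 (x) x 160 (y) x 10 mm, fixed, on which the lumps to be added lie. Origin at the middle of its underside.
- rest: the round wooden tamper rest with a cork face, 120 mm across, 8 mm high, fixed. Origin at the middle of its underside.
- tamper: hand tamper, 0.3 kg: flat round steel foot 76 mm across, 10 thick at the rim; upright round wooden handle 25 mm thick up to 82 mm above the foot's underside (straight from 30 to 76). Origin: middle of the foot's underside, z up the handle. It starts standing on its rest. Presses of 10 to 15 N here and there work the lumps down; they slide on each other and the pan
- fipple_head: a matte black fipple head, 28 mm thick, 78 mm tall, standing upright; not part of the job. Origin under its middle.
- collar: a knurled brass collar, 34 mm across, 16 mm high, lying flat; not part of the job. Origin under its middle.
- plug: a small turned holly plug, 18 mm thick, 32 mm tall, standing; not part of the job. Origin under its middle.
- lump0: irregular broken lump of beeswax, about 30 x 29 x 28 mm, 22 g, with six flats and broken-off edges; origin at its middle (14 mm above what it rests on), axes square to its flats. It starts on the board, to be added; from three to five of lump0 to lump5 are there in a given run, the others are absent.
- lump1: irregular broken lump of beeswax, about 30 x 29 x 28 mm, 22 g, with six flats and broken-off edges; origin at its middle (14 mm above what it rests on), axes square to its flats. It starts on the board, to be added; from three to five of lump0 to lump5 are there in a given run, the others are absent.
- lump2: irregular broken lump of beeswax, about 30 x 29 x 28 mm, 22 g, with six flats and broken-off edges; origin at its middle (14 mm above what it rests on), axes square to its flats. It starts on the board, to be added; from three to five of lump0 to lump5 are there in a given run, the others are absent.
- lump3: irregular broken lump of beeswax, about 30 x 29 x 28 mm, 22 g, with six flats and broken-off edges; origin at its middle (14 mm above what it rests on), axes square to its flats. It starts on the board, to be added; from three to five of lump0 to lump5 are there in a given run, the others are absent.
- lump4: irregular broken lump of beeswax, about 30 x 29 x 28 mm, 22 g, with six flats and broken-off edges; origin at its middle (14 mm above what it rests on), axes square to its flats. It starts on the board, to be added; from three to five of lump0 to lump5 are there in a given run, the others are absent.
- lump5: irregular broken lump of beeswax, about 30 x 29 x 28 mm, 22 g, with six flats and broken-off edges; origin at its middle (14 mm above what it rests on), axes square to its flats. It starts on the board, to be added; from three to five of lump0 to lump5 are there in a given run, the others are absent.
- lump6: irregular broken lump of beeswax, about 30 x 29 x 28 mm, 22 g, with six flats and broken-off edges; origin at its middle (14 mm above what it rests on), axes square to its flats. It starts in the pan, where lump6 to lump9 lie heaped.
- lump7: irregular broken lump of beeswax, about 30 x 29 x 28 mm, 22 g, with six flats and broken-off edges; origin at its middle (14 mm above what it rests on), axes square to its flats. It starts in the pan, where lump6 to lump9 lie heaped.
- lump8: irregular broken lump of beeswax, about 30 x 29 x 28 mm, 22 g, with six flats and broken-off edges; origin at its middle (14 mm above what it rests on), axes square to its flats. It starts in the pan, where lump6 to lump9 lie heaped.
- lump9: irregular broken lump of beeswax, about 30 x 29 x 28 mm, 22 g, with six flats and broken-off edges; origin at its middle (14 mm above what it rests on), axes square to its flats. It starts in the pan, where lump6 to lump9 lie heaped.

How it is judged:
On the way, in this order (a step that is already met when the one before it is completed fails the run):
1. every lump is in the pan (x of lump0 in the frame of pan between -0.058 and 0.058 m and y of lump0 in the frame of pan between -0.058 and 0.058 m and z of lump0 in the frame of pan between 0.01 and 0.075 m and x of lump1 in the frame of pan between -0.058 and 0.058 m and y of lump1 in the frame of pan between -0.058 and 0.058 m and z of lump1 in the frame of pan between 0.01 and 0.075 m and x of lump2 in the frame of pan between -0.058 and 0.058 m and y of lump2 in the frame of pan between -0.058 and 0.058 m and z of lump2 in the frame of pan between 0.01 and 0.075 m and x of lump3 in the frame of pan between -0.058 and 0.058 m and y of lump3 in the frame of pan between -0.058 and 0.058 m and z of lump3 in the frame of pan between 0.01 and 0.075 m and x of lump4 in the frame of pan between -0.058 and 0.058 m and y of lump4 in the frame of pan between -0.058 and 0.058 m and z of lump4 in the frame of pan between 0.01 and 0.075 m and x of lump5 in the frame of pan between -0.058 and 0.058 m and y of lump5 in the frame of pan between -0.058 and 0.058 m and z of lump5 in the frame of pan between 0.01 and 0.075 m and x of lump6 in the frame of pan between -0.058 and 0.058 m and y of lump6 in the frame of pan between -0.058 and 0.058 m and z of lump6 in the frame of pan between 0.01 and 0.075 m and x of lump7 in the frame of pan between -0.058 and 0.058 m and y of lump7 in the frame of pan between -0.058 and 0.058 m and z of lump7 in the frame of pan between 0.01 and 0.075 m and x of lump8 in the frame of pan between -0.058 and 0.058 m and y of lump8 in the frame of pan between -0.058 and 0.058 m and z of lump8 in the frame of pan between 0.01 and 0.075 m and x of lump9 in the frame of pan between -0.058 and 0.058 m and y of lump9 in the frame of pan between -0.058 and 0.058 m and z of lump9 in the frame of pan between 0.01 and 0.075 m), for 0.2 s.
2. the held tamper, flat, presses on the lumps with some 3 N or more (the pan then bears on the plate with over 13 N) while all of them lie level in the pan (x of lump0 in the frame of pan between -0.058 and 0.058 m and y of lump0 in the frame of pan between -0.058 and 0.058 m and z of lump0 in the frame of pan between 0.01 and 0.024 m and x of lump1 in the frame of pan between -0.058 and 0.058 m and y of lump1 in the frame of pan between -0.058 and 0.058 m and z of lump1 in the frame of pan between 0.01 and 0.024 m and x of lump2 in the frame of pan between -0.058 and 0.058 m and y of lump2 in the frame of pan between -0.058 and 0.058 m and z of lump2 in the frame of pan between 0.01 and 0.024 m and x of lump3 in the frame of pan between -0.058 and 0.058 m and y of lump3 in the frame of pan between -0.058 and 0.058 m and z of lump3 in the frame of pan between 0.01 and 0.024 m and x of lump4 in the frame of pan between -0.058 and 0.058 m and y of lump4 in the frame of pan between -0.058 and 0.058 m and z of lump4 in the frame of pan between 0.01 and 0.024 m and x of lump5 in the frame of pan between -0.058 and 0.058 m and y of lump5 in the frame of pan between -0.058 and 0.058 m and z of lump5 in the frame of pan between 0.01 and 0.024 m and x of lump6 in the frame of pan between -0.058 and 0.058 m and y of lump6 in the frame of pan between -0.058 and 0.058 m and z of lump6 in the frame of pan between 0.01 and 0.024 m and x of lump7 in the frame of pan between -0.058 and 0.058 m and y of lump7 in the frame of pan between -0.058 and 0.058 m and z of lump7 in the frame of pan between 0.01 and 0.024 m and x of lump8 in the frame of pan between -0.058 and 0.058 m and y of lump8 in the frame of pan between -0.058 and 0.058 m and z of lump8 in the frame of pan between 0.01 and 0.024 m and x of lump9 in the frame of pan between -0.058 and 0.058 m and y of lump9 in the frame of pan between -0.058 and 0.058 m and z of lump9 in the frame of pan between 0.01 and 0.024 m and contact force between the fingers and tamper above 1 N and (contact force between tamper and lump0 above 0.3 N or contact force between tamper and lump1 above 0.3 N or contact force between tamper and lump2 above 0.3 N or contact force between tamper and lump3 above 0.3 N or contact force between tamper and lump4 above 0.3 N or contact force between tamper and lump5 above 0.3 N or contact force between tamper and lump6 above 0.3 N or contact force between tamper and lump7 above 0.3 N or contact force between tamper and lump8 above 0.3 N or contact force between tamper and lump9 above 0.3 N) and contact force between pan and plate above 13 N and angle between tamper's own z axis and vertical below 0.2 rad), for 0.2 s.
At the end, for the whole second after the job is handed in: All lumps in the pan, their middles at most 24 mm above its underside (18 when flat on its floor); pan flat on the plate, within 4 mm of both fence bars and 0.04 rad of square; tamper upright on its rest within 22 mm of the middle; pan and tamper at rest (x of lump0 in the frame of pan between -0.058 and 0.058 m and y of lump0 in the frame of pan between -0.058 and 0.058 m and z of lump0 in the frame of pan between 0.01 and 0.024 m and x of lump1 in the frame of pan between -0.058 and 0.058 m and y of lump1 in the frame of pan between -0.058 and 0.058 m and z of lump1 in the frame of pan between 0.01 and 0.024 m and x of lump2 in the frame of pan between -0.058 and 0.058 m and y of lump2 in the frame of pan between -0.058 and 0.058 m and z of lump2 in the frame of pan between 0.01 and 0.024 m and x of lump3 in the frame of pan between -0.058 and 0.058 m and y of lump3 in the frame of pan between -0.058 and 0.058 m and z of lump3 in the frame of pan between 0.01 and 0.024 m and x of lump4 in the frame of pan between -0.058 and 0.058 m and y of lump4 in the frame of pan between -0.058 and 0.058 m and z of lump4 in the frame of pan between 0.01 and 0.024 m and x of lump5 in the frame of pan between -0.058 and 0.058 m and y of lump5 in the frame of pan between -0.058 and 0.058 m and z of lump5 in the frame of pan between 0.01 and 0.024 m and x of lump6 in the frame of pan between -0.058 and 0.058 m and y of lump6 in the frame of pan between -0.058 and 0.058 m and z of lump6 in the frame of pan between 0.01 and 0.024 m and x of lump7 in the frame of pan between -0.058 and 0.058 m and y of lump7 in the frame of pan between -0.058 and 0.058 m and z of lump7 in the frame of pan between 0.01 and 0.024 m and x of lump8 in the frame of pan between -0.058 and 0.058 m and y of lump8 in the frame of pan between -0.058 and 0.058 m and z of lump8 in the frame of pan between 0.01 and 0.024 m and x of lump9 in the frame of pan between -0.058 and 0.058 m and y of lump9 in the frame of pan between -0.058 and 0.058 m and z of lump9 in the frame of pan between 0.01 and 0.024 m and x of pan in the frame of plate above 0.039 m and y of pan in the frame of plate above 0.039 m and angle between the x axis of pan and the x axis of plate, either way round below 0.04 rad and z of pan in the frame of plate below 0.036 m and angle between pan's own z axis and vertical below 0.05 rad and horizontal distance between tamper and rest below 0.022 m and z of tamper in the frame of rest between 0.004 and 0.013 m and angle between tamper's own z axis and vertical below 0.1 rad and linear speed of each of pan, tamper below 0.01 m/s); the robot touches nothing.
It fails at once if the fipple head is disturbed (moved more than 20 mm) (distance of fipple_head from where it was at the start of the episode above 0.02 m).
It fails at once if the collar is disturbed (moved more than 20 mm) (distance of collar from where it was at the start of the episode above 0.02 m).
It fails at once if the plug is disturbed (moved more than 20 mm) (distance of plug from where it was at the start of the episode above 0.02 m).
It fails at once if the pan is tipped (angle between pan's own z axis and vertical above 0.35 rad).
Of lump0, lump1, lump2, lump3, lump4, lump5 only 3 to 5 are there at a start; the rules pass over those that are not, and their reading is None.
At some moment in a run one of pan, tamper, lump0, lump1, lump2, lump3, lump4, lump5 may be knocked a few centimetres aside while the robot is not near it.
Once in a run the grip may slacken for a moment while it holds something.
It also fails if it takes over 210 s, if anything falls off the work surface, if the arm or the gripper's body presses on something with over 40 N, if the wrist force passes 120 N, or if a joint passes its speed limit or range.

## Robot

A 6-joint arm with a two-finger parallel gripper is mounted at the origin on the work surface. World frame = base frame: x ahead of the robot, y to its left, z up, the work surface at z = 0. Lengths are in m, angles in rad, forces in N, time in s.
With the tool pointing down it reaches from about 0.325 to 0.9 m from the base axis. Payload 6.1 kg.
Tool frame: the origin (TCP) lies midway between the tips of the shut fingers; the grasp point (between the pads) lies 19 mm behind it; z points along the fingers, y is the line along which they close (so a half turn about z gives the same grasp; the last joint's range is limited). The gripper opens to 85 mm and grips with 20 to 120 N. Pads are 22 mm wide; open, the fingers measure 114 mm over their backs; the gripper's body (76 mm by 85 mm) begins 54 mm behind the grasp point. The pads swing forward as they close: fully open they stand 13 mm farther back than shut.
Start: joints at [-1.269, 0.22, 1.526, -0, 1.395, -0.126], TCP at [0.259, -0.569, 0.231] pointing down, gripper open.
Joint ranges: [-2.98, 2.98], [-0.91, 2.08], [0.09, 2.57], [-1.24, 4.39], [0.2, 2.65], [-2.68, 2.68]. Speed limits (rad/s): [2.57, 2.57, 3.01, 3.14, 3.14, 3.14].

## Interface

Orientations are given as [roll, pitch, yaw] about the fixed x, y, z axes, in that order (R = Rz(yaw) Ry(pitch) Rx(roll)).
In Python, from plant import manip, status, eoat, get_image, get_calibration gives the robot as it stands (manip), with the cameras as plain functions, the readings (status) and the gripper (eoat). Calls block until the motion is done:
- manip.movep(position, orientation): joint-space move of the TCP to a pose.
- manip.move_l(position, feed=0.15, rotation=None, max_force=None): straight line of the TCP; rotation=None keeps the orientation; feed is the mean speed in m/s. With max_force (N) it stops when the force on the tool has changed by that much, and returns True; else False.
- manip.set_joints(angles): joint-space move.
- eoat.gripper_to(opening, f_grip=None): finger opening in m; f_grip is the grip in N (None keeps the last); returns when the fingers have stopped.
- manip.hold(seconds).
- manip.inverse_kinematics(position, orientation): joint angles nearest the present ones, or None.
- status.observe(): the state.
- get_image(name): name is "scene" or "top"; returns (picture, depth): 420x560x3 uint8, red, green, blue; 420x560 float32, m along the optical axis (not along the pixel's ray), 0 where there is no reading.
- get_calibration(name): a dict with "intrinsics" (3x3 intrinsics, pixels), "dist_coeffs" ([k1, k2, p1, p2, k3] as OpenCV has them; the pictures are not rectified), "world_from_camera" (4x4, takes a point from camera to world coordinates). Camera axes: x right, y down, z forward; pixel columns grow to the right and rows downward; lengths in m; the calibration is good to about 2 mm. A picture is of the moment at which its call begins. get_calibration takes no time and is no camera call.
A pose or a line that the arm cannot do raises manip.Unreachable and nothing moves.
- manip.job_done(): hands the job in; it is judged then, once.
The state is a dict: "time_s": time; "q": joint angles; "joint_velocities": joint speeds; "joint_torque": joint torques, N m; "eef_pos": TCP position; "tcp_rot": TCP orientation; "ft_force": force on the tool from outside, world axes, zero at the start; "torque": the same for the moment, N m; "opening": finger opening in m; "grasp_force": force on a finger pad.
Only numpy, scipy, OpenCV 4.12 (cv2) and the standard library are available. Lean on these libraries where they do the work, as an engineer would, in place of code of your own. Each camera call takes 0.05 s, during which the arm holds its last target. There are 200 camera calls.

## Working session

There is one attempt and no reset: what is moved stays moved. The work goes in short steps, each a Python script; the robot and the scene stay as the last script left them, time stands still between calls to the robot, and variables do not carry over. Pictures are saved under pics/ and viewed, at most 14 in all, crops included, and the job is handed in when it is done.

```bash
ls; mkdir -p pics
cat > h.py <<'E'
import numpy as np, cv2
from plant import manip as m, status, eoat, get_image, get_calibration
def snap(n):
    p,d=get_image(n); c=get_calibration(n)
    return p,d,np.array(c["intrinsics"]),np.array(c["dist_coeffs"]),np.array(c["world_from_camera"])
def cloud(n):
    p,d,K,D,T=snap(n)
    v,u=np.mgrid[:d.shape[0],:d.shape[1]]
    r=cv2.undistortPoints(np.stack([u,v],-1).reshape(-1,1,2).astype(np.float64),K,D).reshape(*d.shape,2)
    P=np.dstack([r[...,0]*d,r[...,1]*d,d])
    W=P@T[:3,:3].T+T[:3,3]; W[d==0]=np.nan
    return p,W
def save(name,p): cv2.imwrite("pics/"+name+".png",cv2.cvtColor(p,cv2.COLOR_RGB2BGR))
E
python3 - <<'E'
from h import *
for n in("scene","top"):
    p,W=cloud(n); save(n+"0",p); np.save(n+"0.npy",W)
    print(n,get_calibration(n)["world_from_camera"],np.isnan(W).mean())
    for v in range(20,420,95): print([np.round(W[v,u],3).tolist() for u in range(40,560,160)])
print(status.observe())
E
```

```text
pics
plant.py
scene [[ 0.16085318  0.55473652 -0.81632937  1.53966582]
 [ 0.98678716 -0.07411197  0.14407816 -0.15421432]
 [ 0.01942564 -0.82871877 -0.55932802  0.72366247]
 [ 0.          0.          0.          1.        ]] 0.004298469387755102
[[0.269, -0.531, 0.468], [-0.409, -0.119, 0.295], [-2.079, 1.123, -0.089], [-1.338, 1.997, 0.109]]
[[-0.645, -0.891, -0.154], [-0.148, -0.142, 0.004], [-0.065, 0.451, 0.011], [0.28, 0.877, 0.148]]
[[0.41, -0.6, -0.004], [0.469, -0.163, -0.003], [0.545, 0.254, 0.01], [0.59, 0.721, -0.002]]
[[0.88, -0.468, 0.092], [0.819, -0.177, -0.003], [0.868, 0.153, -0.002], [0.929, 0.503, -0.002]]
[[0.547, -0.752, -0.664], [0.539, -0.221, -0.754], [0.622, 0.333, -0.755], [0.917, 0.681, -0.432]]
top [[ 0.00687277 -0.98563056  0.16877549  0.42659724]
 [-0.99979294 -0.00354019  0.0200386  -0.01063246]
 [-0.01915316 -0.16887826 -0.98545081  0.94033489]
 [ 0.          0.          0.          1.        ]] 0.0037244897959183673
[[1.579, 1.114, -0.733], [1.583, 0.405, -0.73], [1.584, -0.304, -0.738], [1.579, -1.001, -0.752]]
[[0.825, 0.598, 0.0], [0.828, 0.214, 0.
[... 323 characters left out ...]
486, -0.001]]
{'time_s': 0.1, 'q': array([-1.26911205e+00,  2.21132820e-01,  1.52748805e+00,  1.82237311e-05,
        1.39473431e+00, -1.26108136e-01]), 'joint_velocities': array([-0.00026226, -0.00156833, -0.00287203, -0.00089169, -0.00011202,
       -0.00219857]), 'joint_torque': array([ 1.61416738e-04, -4.98244929e+01, -3.90547049e+01, -2.14360380e-04,
        5.65598777e-03, -2.82043555e-05]), 'eef_pos': array([ 0.25912251, -0.56815041,  0.23032218]), 'tcp_rot': array([-3.13984637e+00, -2.39474771e-04,  4.27788997e-01]), 'ft_force': array([ 0.01275788,  0.23662052, -0.3046945 ]), 'torque': array([ 0.02261023, -0.06111815,  0.00352263]), 'grasp_force': 0.0, 'opening': 0.08552344092848065}
```

View pics/top0.png

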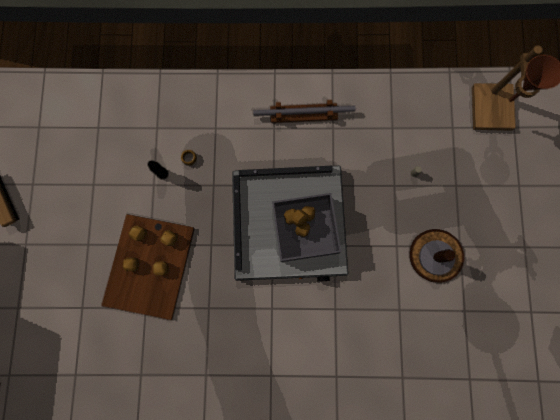

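View pics/scene0.png

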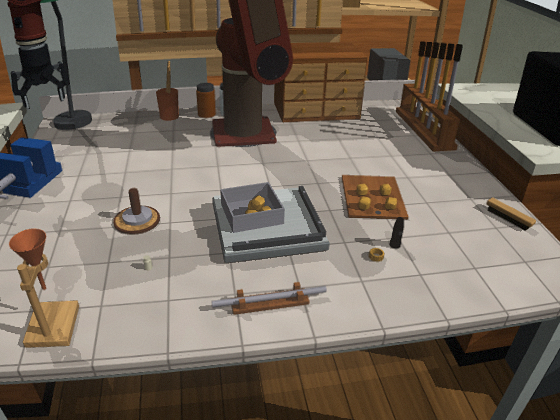

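The top view shows four lumps on the board, at about (137,233), (168,238), (131,264) and (160,268). The pan is at (307,228) with a heap in it. The fence runs along the top (row 170) and left (col 238) sides of the plate. The tamper is at (437,256), the collar at (189,158), the fipple head at (158,170) and the plug at (416,173). I'll measure them from the depth in both views.

```bash
cat >> h.py <<'E'
def comps(W,box,z0,z1,amin=15):
    """connected components of pixels within box (x0,x1,y0,y1), height z0..z1"""
    x,y,z=W[...,0],W[...,1],W[...,2]
    M=((x>box[0])&(x<box[1])&(y>box[2])&(y<box[3])&(z>z0)&(z<z1)).astype(np.uint8)
    n,L=cv2.connectedComponents(M,connectivity=4)
    return [W[L==i] for i in range(1,n) if (L==i).sum()>=amin]
def rect(P):
    (cx,cy),(w,h),a=cv2.minAreaRect((P[:,:2]*1000).astype(np.float32)); return np.round([cx,cy,w,h,a],1)
E
python3 - <<'E'
from h import *
for n in("top","scene"):
    W=np.load(n+"0.npy"); print(n)
    for nm,b,z0,z1 in [("lumps",(.3,.65,.2,.5),.022,.06),("board",(.3,.65,.2,.5),.005,.06),("tamper",(.4,.7,-.5,-.25),.06,.12),("foot",(.4,.7,-.5,-.25),.013,.03),("rest+",(.4,.7,-.5,-.25),.004,.03),
      ("pan",(.45,.75,-.15,.15),.064,.085),("plate",(.4,.8,-.2,.2),.02,.09),("fence",(.4,.8,-.2,.2),.04,.06)]:
        for P in comps(W,b,z0,z1): print(nm,len(P),"mean",np.round(P.mean(0)*1000,1),"zmed,95",np.round(np.percentile(P[:,2],[10,50,95])*1000,1),"rect",rect(P))
p=cv2.imread("pics/top0.png")
a=cv2.resize(p[150:300,220:360],None,fx=4,fy=4,interpolation=cv2.INTER_CUBIC);
cv2.imwrite("pics/a.png",np.clip(a*1.8,0,255).astype(np.uint8))
E
```

```text
top
lumps 188 mean [536.8 335.3  35.5] zmed,95 [30.2 36.3 41. ] rect [537.4 338.   29.6  30.3  64.7]
lumps 186 mean [526.1 264.   35.6] zmed,95 [30.6 36.7 40.3] rect [526.8 265.9  29.6  30.7  57.4]
lumps 182 mean [468.7 345.1  35.4] zmed,95 [29.5 36.7 40.7] rect [469.3 347.4  28.2  28.5  87.9]
lumps 178 mean [459.9 278.7  35.6] zmed,95 [30.6 36.2 40.4] rect [460.7 280.1  28.6  28.3   3.4]
board 6781 mean [463.1 312.8  13.6] zmed,95 [ 8.8 11.1 36.9] rect [465.  316.  164.9 212.3  79.2]
tamper 164 mean [ 487.8 -324.3   84.9] zmed,95 [69.8 89.4 92.9] rect [ 488.6 -326.5   22.4   23.1   66.2]
foot 36 mean [ 680.5 -288.5   22.4] zmed,95 [15.1 23.4 29.2] rect [ 681.3 -289.5   17.2   10.3   39.1]
foot 734 mean [ 487.2 -322.7   20.5] zmed,95 [17.7 20.7 23.8] rect [ 488.6 -328.1   73.4   74.4   73.3]
rest+ 50 mean [ 680.7 -288.    18.2] zmed,95 [ 5.5 20.3 29.1] rect [ 681.9 -288.8   19.    10.7   39.1]
rest+ 2066 mean [ 492.7 -327.4   13.1] zmed,95 [ 7.2 10.4 22.8] rect [ 493.7 -330.9  117.3  118.7   38.2]
pan 594 mean [551.6 -40.6  76.9] zmed,95 [69.6 78.2 81.3] rect [547.3 -37.8 128.3 128.1
[... 1663 characters left out ...]
8.2    9.9   16.2   16.5]
pan 654 mean [556.3 -34.4  71.5] zmed,95 [65.8 72.2 76.7] rect [550.7 -35.8 135.8 129.4   9. ]
pan 104 mean [578.  -24.5  76.1] zmed,95 [67.5 77.1 84.4] rect [573.  -26.7  37.2  25.1  67.8]
plate 6522 mean [593.6  -4.   40.7] zmed,95 [27.6 33.3 74.2] rect [569.2   0.9 253.  250.2   2.8]
fence 748 mean [642.2  46.9  44.7] zmed,95 [41.8 45.1 47.5] rect [624.2  61.  155.1 312.6  47.6]
fence 343 mean [496.6 -28.3  50. ] zmed,95 [41.6 50.2 58.7] rect [503.1 -15.2 148.6  72.6  59.6]
fence 417 mean [603.7 -39.6  50.2] zmed,95 [41.9 49.9 59.3] rect [588.7 -60.1 175.2  88.5  55.8]
fence 21 mean [557.4 -40.4  55.8] zmed,95 [51.8 56.  59.5] rect [561.3 -38.4  24.7   9.5   7.7]
```

View pics/a.png

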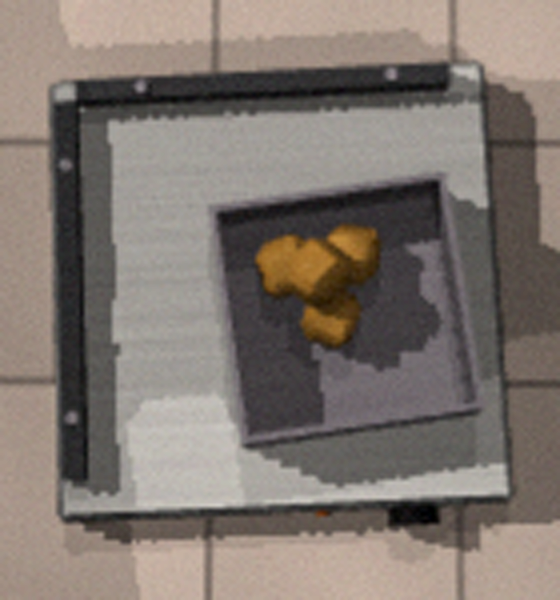

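Crop shows the heap is three lumps around one perched in the upper half of the pan; the lower half is free. I'll check the lump flats on the board.

Run:
```python
import cv2,numpy as np
p=cv2.imread("pics/top0.png")
a=cv2.resize(p[215:285,110:190],None,fx=8,fy=8,interpolation=cv2.INTER_CUBIC)
cv2.imwrite("pics/b.png",np.clip(a*1.8,0,255).astype(np.uint8))
W=np.load("top0.npy")
for n,u,v in [("fip",152,163),("fip",158,170),("collar",189,158),("plug",416,173),("rack",304,110)]: print(n,W[v,u])
```

```text
fip [0.68461737 0.29614626 0.07709702]
fip [0.67443348 0.28884785 0.05759954]
collar [0.71990944 0.23614275 0.001214  ]
plug [ 0.6769655  -0.28895961  0.02661782]
rack [ 0.82948517 -0.0358231   0.02555205]
```

View pics/b.png

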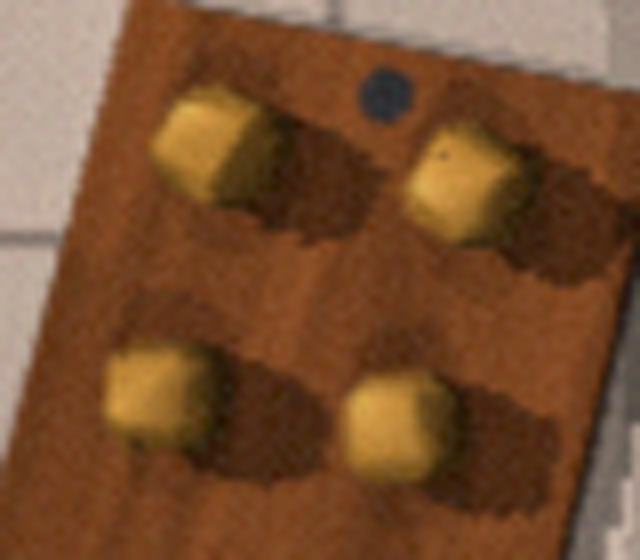

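```bash
cat >> h.py <<'E'
PI=np.pi; OFF=np.array([.0025,.001])
def best_yaw(xyz,yaws):
    c=[(abs(q[5]),y) for y in yaws for q in [m.inverse_kinematics(xyz,[PI,0,y])] if q is not None]
    return min(c)[1]
def lumps(W=None):
    if W is None: _,W=cloud("top")
    return [(np.r_[rect(P)[:2]/1000+OFF],np.radians(rect(P)[4])) for P in comps(W,(.3,.65,.2,.5),.022,.06,60)]
def panpose():
    _,W=cloud("top"); P=max(comps(W,(.42,.75,-.2,.2),.066,.085),key=len); r=rect(P)
    a=(r[4]+45)%90-45
    print("pan",r); return r[:2]/1000+OFF,np.radians(a)
def st():
    o=status.observe(); return round(o["time_s"],1),np.round(o["opening"],4),np.round(o["grasp_force"],1),np.round(o["ft_force"],1)
def pick(xy,a):
    up=[*xy,.12]; yaw=best_yaw(up,[a+k*PI/2 for k in(-2,-1,0,1,2)])
    eoat.gripper_to(.055); m.movep(up,[PI,0,yaw])
    print("touch",m.move_l([*xy,.0135],.15,max_force=8)); eoat.gripper_to(.0,30); m.move_l(up,.25); print(st())
def place(loc,along,z=.045):
    c,a=panpose(); R=np.array([[np.cos(a),-np.sin(a)],[np.sin(a),np.cos(a)]]); xy=c+R@np.array(loc)
    y0=a+(0 if along=='y' else PI/2); up=[*xy,.13]; yaw=best_yaw(up,[y0-PI,y0,y0+PI])
    m.movep(up,[PI,0,yaw]); print("held",st())
    print("touch",m.move_l([*xy,z],.15,max_force=6),status.observe()["eef_pos"][2]); eoat.gripper_to(status.observe()["opening"]+.010)
    m.move_l(up,.25); print(st())
E
python3 - <<'E'
from h import *
L=lumps(); print(L)
t=min(L,key=lambda l:l[0][0]+l[0][1]); pick(*t); place((-.042,.024),'y')
p,_=get_image("top"); save("c",cv2.resize(p[140:300,100:360],None,fx=3,fy=3))
E
```

```text
[(array([0.5398, 0.3384]), np.float64(1.0943214410004447)), (array([0.529 , 0.2665]), np.float64(1.0314895879286488)), (array([0.4719, 0.3486]), np.float64(1.5690509975429023)), (array([0.4629, 0.2812]), np.float64(0.12217304763960307))]
touch False
(5.4, np.float64(0.0288), np.float64(29.6), array([-0.3,  0.4, -0.1]))
pan [547.5 -37.6 128.5 128.1   8.5]
held (6.6, np.float64(0.0286), np.float64(29.6), array([0.2, 0.1, 0.3]))
touch False 0.045548279077534184
(8.1, np.float64(0.0392), np.float64(0.0), array([-0.9,  0.4, -1.1]))
```

View pics/c.png

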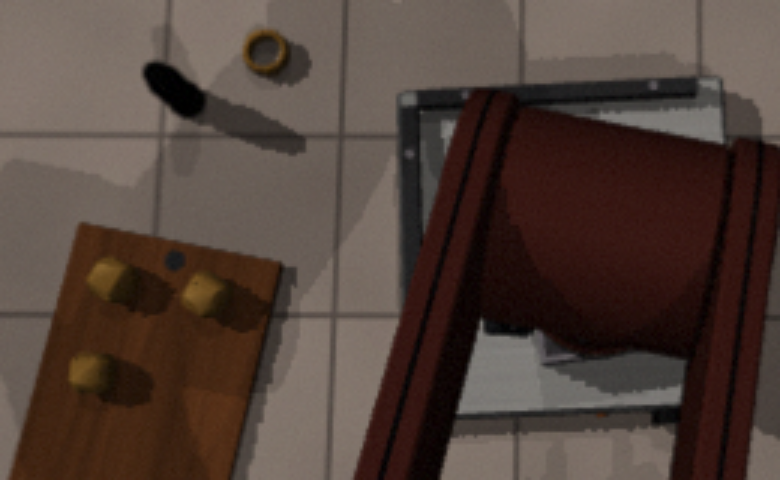

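The arm hides the pan in this view, but the first lump left the board, with three remaining at (112,280), (205,295) and (92,373) in the crop. Pick and place both work, so I'll do the rest.

Run:
```python
from h import *
for loc,al,z in [((-.042,-.024),'y',.045),((.01,-.042),'x',.045),((-.008,.03),'x',.075)]:
    L=lumps(); print(len(L))
    pick(*min(L,key=lambda l:l[0][0]+l[0][1])); place(loc,al,z)
m.movep([.45,.25,.2],[PI,0,0])
print(len(lumps())); panpose()
p,_=get_image("top"); save("d",np.clip(cv2.resize(p[150:300,220:360],None,fx=4,fy=4,interpolation=cv2.INTER_CUBIC)*1.8,0,255).astype(np.uint8))
```

```text
3
touch False
(11.9, np.float64(0.028), np.float64(29.6), array([-0.5, -0.5, -1.7]))
pan [547.4 -37.8 128.3 128.    8.8]
held (13.6, np.float64(0.0282), np.float64(35.3), array([ 0.6,  0.5, -0.7]))
touch False 0.045597723621453735
(15.1, np.float64(0.0376), np.float64(0.0), array([-0.3, -0.6, -0.1]))
2
touch False
(18.7, np.float64(0.0285), np.float64(29.6), array([ 0.3, -0.6, -0.9]))
pan [547.5 -37.8 128.6 128.1   8.8]
held (20.4, np.float64(0.0286), np.float64(29.6), array([0.1, 0.3, 0.2]))
touch False 0.045673729801888295
(21.9, np.float64(0.0383), np.float64(0.0), array([0.3, 0.1, 0.3]))
1
touch False
(25.5, np.float64(0.0285), np.float64(30.0), array([-0.1,  0.3, -0.1]))
pan [547.6 -37.7 128.6 128.1   8.9]
held (26.9, np.float64(0.0288), np.float64(30.0), array([ 0.2, -0.4, -0.1]))
touch False 0.07496137006427336
(28.0, np.float64(0.0388), np.float64(0.0), array([-1.1,  0.2, -0.8]))
0
pan [547.4 -37.7 128.5 128.1   8.6]
```

View pics/d.png

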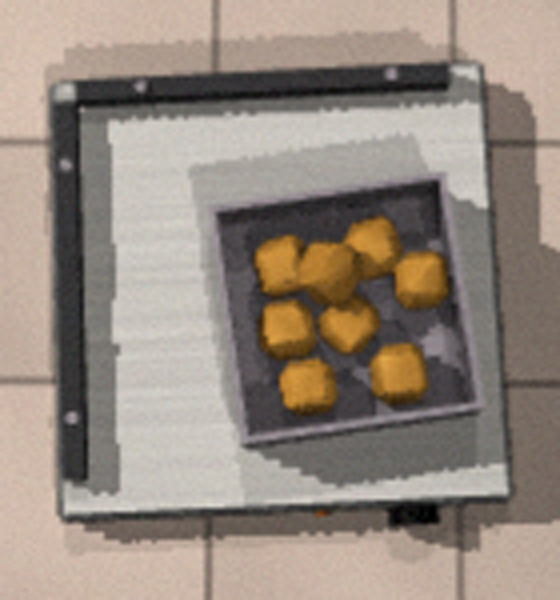

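All eight lumps are in the pan, with one perched at crop (327,272). Next: take the tamper and press.

```bash
cat >> h.py <<'E'
def tampxy():
    _,W=cloud("top"); P=max(comps(W,(.4,.7,-.5,-.2),.07,.12,40),key=len); F=max(comps(W,(.4,.7,-.5,-.2),.013,.03,100),key=len)
    R=max(comps(W,(.4,.7,-.5,-.2),.004,.03,100),key=len)
    print("tamper",rect(P),"foot",rect(F),"rest",rect(R),np.percentile(P[:,2],90)); return rect(P)[:2]/1000+OFF
def press(c,a,loc,f=13,hold=.3,zmin=.085):
    R=np.array([[np.cos(a),-np.sin(a)],[np.sin(a),np.cos(a)]]); xy=c+R@np.array(loc)
    z0=status.observe()["eef_pos"][2]
    m.move_l([*xy,z0],.15); t=m.move_l([*xy,zmin],.06,max_force=f); m.hold(hold); o=status.observe()
    print(loc,t,"z",np.round(o["eef_pos"][2]*1000,1),"ft",np.round(o["ft_force"],1),"op",np.round(o["opening"],4),round(o["time_s"],1))
    m.move_l([*xy,z0],.15)
E
python3 - <<'E'
from h import *
c,a=panpose(); np.save("pan.npy",np.r_[c,a])
t=tampxy(); up=[*t,.18]; yaw=best_yaw(up,[a-PI,a,a+PI,a-PI/2,a+PI/2]); print("yaw",yaw)
eoat.gripper_to(.06); m.movep(up,[PI,0,yaw])
print(m.move_l([*t,.044],.15,max_force=8)); eoat.gripper_to(0,90); print(st(),status.observe()["eef_pos"])
m.move_l([*t,.20],.2); print(st())
m.movep([*c,.19],[PI,0,yaw]); m.move_l([*c,.13],.15)
for l in [(.019,.008),(.010,.012)]: press(c,a,l)
E
```

```text
pan [547.6 -37.7 128.7 127.9   8.7]
tamper [ 488.8 -326.9   22.5   22.6   71.3] foot [ 488.2 -327.3   74.3   73.8   10.7] rest [ 494.3 -331.7  115.8  120.     0.7] 0.09192631567209958
yaw 0.15184364492350672
False
(34.1, np.float64(0.023), np.float64(88.1), array([-0.7,  0. ,  4.4])) [ 0.49194945 -0.32650409  0.04516344]
(35.0, np.float64(0.0234), np.float64(88.3), array([-1.1, -0. , -3.6]))
(0.019, 0.008) True z 102.1 ft [ 0.6 -0.2  5.7] op 0.023 37.8
(0.01, 0.012) True z 102.0 ft [-1.3  0.1  6.2] op 0.0231 39.3
```

Run:
```python
from h import *
c0=np.load("pan.npy"); c,a=c0[:2],c0[2]
for l in [(.017,.017),(.017,-.017),(-.017,-.017),(-.017,.017),(0,0)]: press(c,a,l,f=16,hold=.5)
m.move_l([*c,.19],.2); m.movep([.49,-.32,.20],[PI,0,status.observe()["tcp_rot"][2]]); print(st())
c1=panpose()
p,W=cloud("top"); save("e",np.clip(cv2.resize(p[150:300,220:360],None,fx=4,fy=4,interpolation=cv2.INTER_CUBIC)*1.8,0,255).astype(np.uint8))
R=np.array([[np.cos(a),-np.sin(a)],[np.sin(a),np.cos(a)]])
Q=(W[...,:2]-OFF-c1[0]+OFF)@R; ins=(abs(Q)<.057).all(-1)
print("max z in pan",np.nanpercentile(W[ins][:,2],[80,95,99,99.8]))
```

```text
(0.017, 0.017) True z 102.1 ft [-0.5 -0.7  5.4] op 0.0231 40.9
(0.017, -0.017) True z 101.7 ft [ 0.3 -1.6  5.1] op 0.0234 42.6
(-0.017, -0.017) True z 100.5 ft [-0.6 -1.   5.1] op 0.0229 44.4
(-0.017, 0.017) True z 100.9 ft [-1.9  1.8  5.8] op 0.0233 46.1
(0, 0) True z 100.7 ft [-2.  -1.   4.5] op 0.023 47.8
(49.7, np.float64(0.0227), np.float64(88.8), array([-0.2,  0.2, -2.9]))
pan [547.2 -37.8 128.3 127.8   8.5]
max z in pan [0.06376177 0.06621319 0.06785512 0.07886059]
```

View pics/e.png

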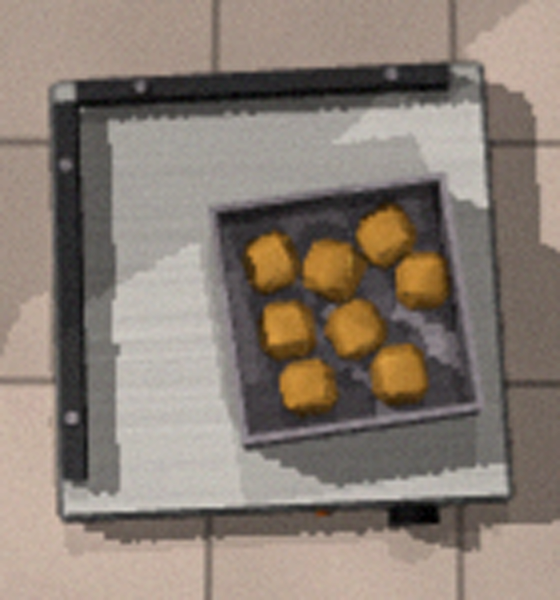

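The charge is now level: eight separate lumps, all top readings around 64–68 mm. One firmer final press, then the tamper goes back on its rest.

Run:
```python
from h import *
c0=np.load("pan.npy"); c,a=c0[:2],c0[2]; yaw=status.observe()["tcp_rot"][2]
m.movep([*c,.19],[PI,0,yaw]); m.move_l([*c,.125],.15)
press(c,a,(.010,.004),f=26,hold=.7); press(c,a,(-.008,0),f=26,hold=.7)
m.move_l([*c,.19],.2)
r=[.4965,-.3295]
m.movep([*r,.20],[PI,0,yaw]); m.move_l([*r,.075],.2); print(m.move_l([*r,.038],.04,max_force=4),status.observe()["eef_pos"]); print(st())
eoat.gripper_to(.06); m.move_l([*r,.2],.2)
m.movep([.40,-.15,.25],[PI,0,yaw])
tampxy(); panpose(); print(st())
p,W=cloud("top"); save("f",p)
```

```text
(0.01, 0.004) True z 100.1 ft [ 1.8 -1.2  5.8] op 0.0231 53.0
(-0.008, 0) True z 99.3 ft [ 0.7 -0.6  5.3] op 0.0229 54.7
True [ 0.49620429 -0.32908201  0.04308071]
(58.2, np.float64(0.0226), np.float64(89.8), array([-1.1,  0.2,  3.9]))Traceback (most recent call last):
  File "<stdin>", line 10, in <module>
  File "h.py", line 46, in tampxy
    _,W=cloud("top"); P=max(comps(W,(.4,.7,-.5,-.2),.07,.12,40),key=len); F=max(comps(W,(.4,.7,-.5,-.2),.013,.03,100),key=len)
                        ~~~^^^^^^^^^^^^^^^^^^^^^^^^^^^^^^^^^^^^^^^^^^^^^
ValueError: max() iterable argument is empty
```

Run:
```python
from h import *
m.movep([.40,.2,.25],[PI,0,0]); print(st())
p,W=cloud("top"); save("f",p); panpose()
try: tampxy()
except Exception as e: print(e)
```

```text
(61.8, np.float64(0.0601), np.float64(0.0), array([-0. , -0.1,  0.3]))
pan [547.3 -37.9 128.5 127.9   8.6]
tamper [ 492.6 -327.8   23.2   22.9   35.7] foot [ 492.6 -327.6   75.    72.8    6.3] rest [ 494.2 -331.7  115.7  118.8    0.7] 0.09224306772332513
```

View pics/f.png

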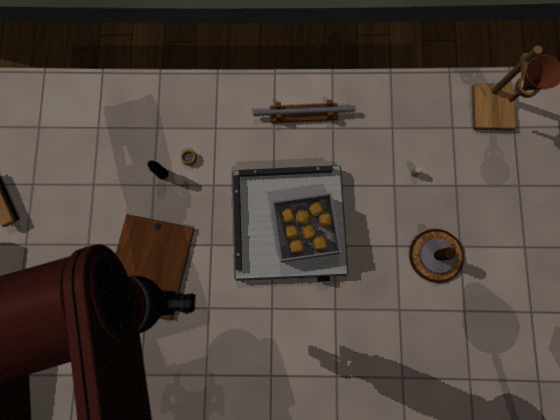

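The tamper is back upright on its rest, within about 4 mm of centre. The collar, fipple head and plug haven't moved. Next I push the pan home.

```bash
cat >> h.py <<'E'
A=np.radians(2.7); X=np.array([np.cos(A),np.sin(A)]); Y=np.array([-X[1],X[0]])
def push(c,d,start,dist,f=18,z=.042):
    """shut fingers start `start` behind pan middle c along d, advance dist"""
    s=c-d*start; m.movep([*s,.13],[PI,0,A]); print("down",m.move_l([*s,z],.1,max_force=6))
    e=s+d*dist; t=m.move_l([*e,z],.05,max_force=f); o=status.observe()
    print("stopped",t,"adv",np.round((o["eef_pos"][:2]-s)@d*1000,1),np.round(o["ft_force"],1))
    b=o["eef_pos"][:2]-d*.012; m.move_l([*b,z],.1); m.move_l([*b,.13],.2)
def home():
    m.movep([.40,.2,.25],[PI,0,0]); return panpose()
E
python3 - <<'E'
from h import *
c,a=panpose(); eoat.gripper_to(0)
push(c,Y,.095,.13); c,a=home(); print(status.observe()["time_s"])
push(c,X,.095,.12); c,a=home(); print(status.observe()["time_s"])
p,W=cloud("top"); save("g",np.clip(cv2.resize(p[150:300,220:360],None,fx=4,fy=4,interpolation=cv2.INTER_CUBIC)*1.8,0,255).astype(np.uint8))
E
```

```text
pan [547.1 -37.8 128.4 127.8   8.5]
down False
stopped True adv 95.5 [-2.4 -3.2  2.5]
pan [548.2  41.4 128.4 128.2   3.3]
68.9167
down False
stopped True adv 76.0 [-0.1 -0.1 -0.3]
pan [605.9  43.1 128.8 128.1   3. ]
74.125
```

View pics/g.png

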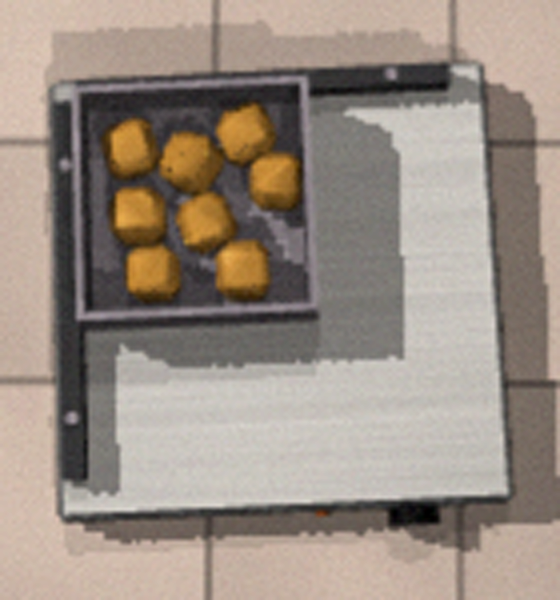

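The pan sits in the corner and looks square. I'll repeat a light push both ways, then do a final check including a scene-camera picture.

Run:
```python
from h import *
c,a=panpose()
push(c,Y,.095,.05); push(c,X,.095,.05); c,a=home()
p,W=cloud("top"); tampxy()
# plate pose from the fence outer edges and the plate edges at top level
P=np.vstack(comps(W,(.4,.8,-.2,.2),.028,.055,60))[:,:2]+OFF
u,v=(P-c)@X,(P-c)@Y
print("fence outer from pan middle (76 if home) x,y:",np.percentile(u,[98,99.5,100])*1000,np.percentile(v,[98,99.5,100])*1000)
ps,Ws=cloud("scene"); save("h",np.clip(cv2.resize(ps[150:290,90:420],None,fx=2.4,fy=2.4,interpolation=cv2.INTER_CUBIC)*1.4,0,255).astype(np.uint8)); 
D=lambda q:(q[:,:2]+OFF-c)
for Pn in comps(W,(.5,.7,-.05,.12),.054,.075,30): 
    if (abs(D(Pn).mean(0))<.056).all(): print(np.round(D(Pn).mean(0)*1000),np.round(np.percentile(Pn[:,2],[50,98])*1000,1))
print(st())
```

```text
pan [606.2  43.2 129.3 128.1   2.9]
down False
stopped True adv 18.0 [ 0.1 -4.9  3. ]
down False
stopped True adv 18.2 [0.7 0.3 0.4]
pan [605.8  44.5 128.7 127.9   3. ]
tamper [ 492.9 -328.5   22.5   23.4   58. ] foot [ 492.5 -328.1   74.7   71.6    8.7] rest [ 493.4 -330.3  117.   116.7   42.4] 0.09263004952677127
fence outer from pan middle (76 if home) x,y: [71.82977951 75.67760537 79.86866092] [72.97385101 76.35474651 81.01673253]
[ 26. -36.] [62.7 67.3]
[1. 1.] [62.7 67.7]
[-7. 30.] [63.1 67.2]
[-39.  22.] [62.3 68. ]
(82.1, np.float64(-0.0001), np.float64(0.0), array([ 0.1,  0.4, -0.4]))
```

View pics/h.png

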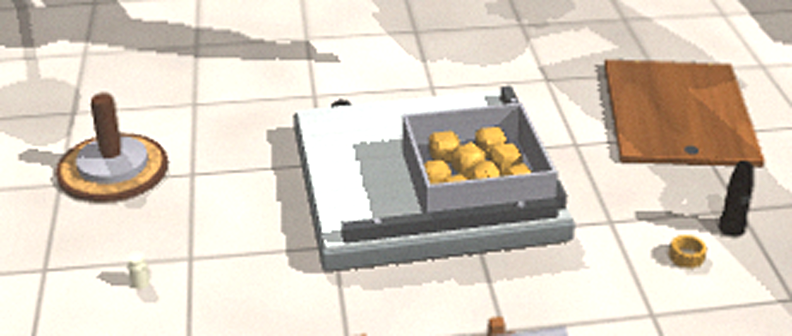

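The scene view shows the pan tight in the fence corner with the lumps level, the tamper upright on its rest and the bystanders in place. Handing in.

```bash
python3 -c "
from h import *
print(m.job_done())"
```

```text
the job is handed in; nothing more can be done
None
```

The job is handed in; no verdict came back. By my last measurements, all eight lumps lie level in the pan and were given a final press (about 9 N on the lumps, an estimated 15 N on the plate), the tamper is upright on its rest, the pan is home against both fence bars, and the other items look undisturbed.

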